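Slide the parts crate up the ramp and over the lip into its seat

TASK

The small slatted crate of ring blanks is standing at the foot of the wooden ramp stand. Push it up the ramp and over the steel-nosed lip at the top until its back edge drops behind the lip and it sits level in the seat; slide it, do not lift it clear of the stand or tip it over. Let go of it and leave the flat crate beside it where it is.

Things in the scene. Friction and masses are not known exactly. Their poses are not given: they have to be found in the camera images.
- crate_mid (a point): Centre, half-way up, of the small open pine crate to be pushed: 80 mm long (its x axis, which points up the ramp), 66 mm wide (y), 42 mm tall, two slats high, flat outer walls, 5 mm thick, with three copper ring blanks fixed inside; 0.2 to 0.5 kg. It starts on the level apron at the foot of the ramp, between the side rails.
- ramp_stand: Fixed wooden ramp stand, 321 x 92 mm. Origin on its centre line at table height; x points up the ramp (the way to push). Along x, in mm: level apron -170 to -65, 8 high, open at the end; then a 14 degree ramp to a round steel lip at 42, 34.5 high, far face at 46. Channel 76 wide between side rails 8 thick, 12 above apron and ramp; from x = 30 on they are 46 above the table.
- seat (a point): Centre of the seat's floor, on the stand behind the lip: level, 22 mm above the table (12 mm below the lip), at x = 93 mm on the stand's centre line; axes as the stand's. It runs from the lip's far face (x = 46) to a 50 mm high end board (x = 141), so the 80 mm crate has 15 mm of play. Seated, the crate's centre is 43 mm above the table.
- flat_crate: Bystander: low, wider open pine crate, empty, one slat high, 120 x 85 x 24 mm, loose on the table; origin at the centre of its underside.

How it is judged:
On the way:
1. the crate is on the slope of the ramp, between the rails, resting on it (angle between crate_mid's own z axis and vertical above 0.15 rad and x of crate_mid in the frame of ramp_stand between -0.07 and 0.05 m and y of crate_mid in the frame of ramp_stand between -0.015 and 0.015 m and contact force between crate and ramp_stand above 0.2 N), for 0.1 s.
At the end, for the whole second after the job is handed in: The crate lies at rest in the seat behind the lip: its centre 80 to 107 mm along the stand and within 15 mm of its centre line, 36 to 49 mm above the table, level within 0.08 rad (its back edge is down off the lip), in line with the stand within 0.2 rad (x of crate_mid in the frame of ramp_stand between 0.08 and 0.107 m and y of crate_mid in the frame of ramp_stand between -0.015 and 0.015 m and z of crate_mid in the frame of ramp_stand between 0.036 and 0.049 m and angle between crate_mid's own z axis and vertical below 0.08 rad and angle between the x axis of crate_mid and the x axis of ramp_stand, either way round below 0.2 rad and linear speed of crate below 0.02 m/s); the robot touches nothing.
It fails at once if the crate is lifted clear of the stand (its centre more than 85 mm above the table) (z of crate_mid in the frame of ramp_stand above 0.085 m).
It fails at once if the crate is tipped over (angle between crate_mid's own z axis and vertical above 0.7 rad).
It fails at once if the flat crate is moved by more than 30 mm (distance of flat_crate from where it was at the start of the episode above 0.03 m).
It also fails if it takes over 35 s, if anything falls off the work surface, if the arm or the gripper's body presses on something with over 40 N, if the wrist force passes 120 N, or if a joint passes its speed limit or range.

ROBOT

A 7-joint arm with a two-finger parallel gripper is mounted at the origin on the work surface; the furniture and walls round the work are solid. World frame = base frame: x ahead of the robot, y to its left, z up, the work surface at z = 0. Lengths are in m, angles in rad, forces in N, time in s.
With the tool pointing down it reaches from about 0.425 to 0.875 m from the base axis. Payload 4.7 kg.
Tool frame: the origin (TCP) lies midway between the tips of the shut fingers; the grasp point (between the pads) lies 19 mm behind it; z points along the fingers, y is the line along which they close (so a half turn about z gives the same grasp; the last joint's range is limited). The gripper opens to 87 mm and grips with 3 to 60 N. Pads are 19 mm wide; open, the fingers measure 117 mm over their backs; the gripper's body (75 mm by 190 mm) begins 51 mm behind the grasp point.
Start: joints at [-1.176, 0.321, -0.07, 1.45, 0.023, 1.371, -0.057], TCP at [0.242, 0.603, 0.223] pointing down, gripper open.
Joint ranges: [-2.86, 2.86], [-0.3, 2.09], [-1.38, 1.24], [0.06, 2.45], [-1.56, 4.7], [0.09, 2.05], [-2.69, 2.69]. Speed limits (rad/s): [2.57, 2.57, 3.14, 3.14, 3.14, 3.14, 3.14].

INTERFACE

Orientations are given as a rotation vector (axis times angle).
In Python, from station import robot gives the robot as it stands. The module is installed in compiled form; this text tells all that it offers.
- The arm moves only by the tool move_arm, never from a script. Its arguments are lists of equal length, an entry for each row: "slide": the shift along the world's x, y, z scaled (see below), a list of three; "yaw": the turn about the world's z scaled (see below). In form: {"slide": [[dx, dy, dz], ...], "yaw": [yaw, ...]}. A call has 1 to 5 rows; each row is the pose to reach, as a shift and turn from the pose commanded when the call began, turning the shorter way round; what a row does not reach only later rows make up. The controller multiplies each number of a shift by 0.3 m and each number of a turn by 180 degrees. A row lasts 1/10 s, in which the tool goes at most 50 mm and 8.59 degrees, less where a joint would pass 70% of its speed; a pose out of reach is approached as far as the arm can. A call with a number of a shift or a turn outside -1 to 1 is refused whole. A call with a gripper value outside its range is refused whole. "fingers" is the closure, from -1 (fully open) to 1 (shut), set as the call begins (left out, the last holds). The fingers move at their own pace and stop on an object; the grip force is fixed at half the most. Time passes only in rows, so rows that repeat a pose let the fingers close. It gives the time, the measured TCP pose, the force, the opening and the grip force at its end, in the units of the state.
- robot.state(): the state, without advancing time (a new reading comes with each control period).
- robot.grab_frame(name): name is "scene" or "top" or "wrist"; returns a dict with "image" (420x560x3 uint8, red, green, blue), "camera_matrix" (3x3 intrinsics, pixels), "k1" (the pictures are not rectified: a ray, as slopes to the right and down, at radius r is drawn at 1 + k1 r^2 times it, then the intrinsics apply), "T" (4x4, takes a point from camera to world coordinates); the wrist camera has in their place "hand_eye" (4x4, takes a point from camera to tool coordinates, whose origin is the TCP and whose axes are the flange's). Camera axes: x right, y down, z forward; pixel columns grow to the right and rows downward; lengths in m; the calibration is good to about 2 mm. A picture is of the moment at which its call begins: read the wrist's pose just before it. There is no depth.
- robot.job_done(): hands the job in; it is judged then, once.
The state is a dict: "t": time; "joint_pos": joint angles; "joint_vel": joint speeds; "tau": joint torques, N m; "ee_pos": TCP position; "ee_rot": TCP orientation; "contact_force": force on the tool from outside, world axes, zero at the start; "wrist_torque": the same for the moment, N m; "grip_width": finger opening in m; "grasp_force": force on a finger pad.
Only numpy, scipy, OpenCV 4.12 (cv2) and the standard library are available. Lean on these libraries where they do the work, as an engineer would, in place of code of your own. Each camera call takes 0.05 s, during which the arm holds its last target. There are 200 camera calls.

## Working session

There is one attempt and no reset: what is moved stays moved. The work goes in short steps, Python scripts to look and compute and a tool call to move; the robot and the scene stay as the last step left them, time stands still between calls to the robot, and variables do not carry over. Pictures are saved under pics/ and viewed, at most 10 in all, crops included, and the job is handed in when it is done.

Besides the shell and the picture viewer there is one more tool, called after "Call:" by a JSON object that holds its "name" and its "arguments". move_arm: Moves the arm, as the interface text tells. Shifts and turns lie within -1 to 1; 1 stands for 0.3 m of shift or 180 degrees of turn. Its arguments: {"type":"object","properties":{"slide":{"type":"array"},"yaw":{"type":"array"},"fingers":{"type":"number"}},"required":["slide","yaw"]}

```bash
mkdir -p pics
python3 - <<'E'
from station import robot
import cv2,numpy as np,pickle
s=robot.state();print(s['t'],s['ee_pos'],s['ee_rot'],s['grip_width'])
for n in("scene","top"):
    f=robot.grab_frame(n);pickle.dump(f,open(n+'.pkl','wb'));cv2.imwrite(f'pics/{n}.png',f['image'][:,:,::-1]);print(f['camera_matrix'],f['k1'],np.round(f['T'],3))
E
```

```text
0.0 [0.24143962 0.60290787 0.22147755] [-5.94465572e-01 -3.08459469e+00  2.94596745e-03] 0.08715693450740135
[[545.45122189   0.         272.88874585]
 [  0.         545.45122189 216.46832054]
 [  0.           0.           1.        ]] -0.033961876807107085 [[ 0.822 -0.449  0.35   0.147]
 [-0.569 -0.646  0.509 -0.627]
 [-0.002 -0.617 -0.787  0.91 ]
 [ 0.     0.     0.     1.   ]]
[[398.96178343   0.         279.73923488]
 [  0.         398.96178343 203.87085579]
 [  0.           0.           1.        ]] -0.08419443642421816 [[ 0.05  -0.975  0.218  0.312]
 [-0.999 -0.049  0.006 -0.087]
 [ 0.005 -0.218 -0.976  0.977]
 [ 0.     0.     0.     1.   ]]
```

View pics/top.png

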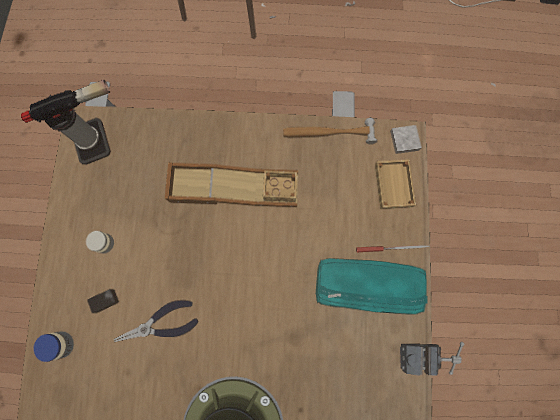

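View pics/scene.png

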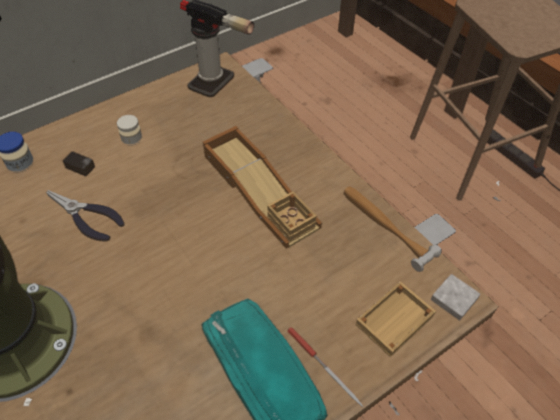

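Top view: the stand runs from (298,190) at its foot to (167,182) at the end board, pushing leftwards (world +y). The crate is at about (281,185) and the flat crate at (395,185), well clear. I'll zoom in on the stand for corner pixels.

Run:
```python
import cv2
a=cv2.imread('pics/top.png')[155:215,155:310];cv2.imwrite('pics/topc.png',cv2.resize(a,None,fx=5,fy=5,interpolation=cv2.INTER_CUBIC))
```

```text
(no output)
```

View pics/topc.png

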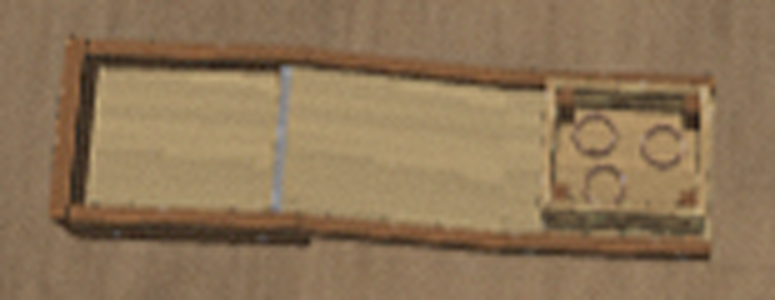

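```bash
cat > h.py <<'E'
import cv2,numpy as np
def cast(f,px,z,T=None):
    T=f['T'] if T is None else T
    p=cv2.undistortPoints(np.array([[px]],float),f['camera_matrix'],np.array([f['k1'],0,0,0.]))[0,0]
    d=T[:3,:3]@[p[0],p[1],1];o=T[:3,3]
    return o+d*(z-o[2])/d[2]
E
python3 - <<'E'
from h import *;import pickle
f=pickle.load(open('top.pkl','rb'))
P={'EBfar':(70,40,.05),'EBnear':(52,218,.05),'lipfar':(287,66,.0345),'lipnear':(278,210,.0345),'apfar':(714,78,.02),'apnear':(710,245,.02),
'c1':(545,80,.05),'c2':(712,84,.05),'c3':(705,214,.05),'c4':(543,210,.05)}
R={k:cast(f,((u+.5)/5-.5+155,(v+.5)/5-.5+155),z) for k,(u,v,z) in P.items()}
for k in R:print(k,np.round(R[k],4))
mid=lambda a,b:(R[a]+R[b])/2
E,L,A=mid('EBfar','EBnear'),mid('lipfar','lipnear'),mid('apfar','apnear')
d=(E-A)[:2];print('len',np.linalg.norm(d),'lip-ap',np.linalg.norm((L-A)[:2]));d/=np.linalg.norm(d);n=np.array([-d[1],d[0]])
print('ang',np.degrees(np.arctan2(d[1],d[0])))
O=np.mean([E[:2]-.151*d,L[:2]-.044*d,A[:2]+.170*d],axis=0);print('O',O)
for k in R:print(k,np.round([(R[k][:2]-O)@d,(R[k][:2]-O)@n],4))
C=np.mean([R[k] for k in('c1','c2','c3','c4')],axis=0);print('crate',C)
for x in(-.25,-.2,-.17,-.04,.04,.093):print(x,O+x*d)
E
```

```text
EBfar [0.6091 0.1957 0.05  ]
EBnear [0.5193 0.1943 0.05  ]
lipfar [0.6057 0.0905 0.0345]
lipnear [0.5323 0.0885 0.0345]
apfar [ 0.6147 -0.1214  0.02  ]
apnear [ 0.5288 -0.1228  0.02  ]
c1 [ 0.6    -0.0384  0.05  ]
c2 [ 0.6021 -0.1195  0.05  ]
c3 [ 0.5371 -0.1187  0.05  ]
c4 [ 0.5351 -0.0413  0.05  ]
len 0.31723256558950974 lip-ap 0.21162241253572436
ang 91.36210243267362
O [0.56851743 0.04581077]
EBfar [ 0.1489 -0.0441]
EBnear [0.1496 0.0457]
lipfar [ 0.0438 -0.0382]
lipnear [0.0435 0.0352]
apfar [-0.1682 -0.0422]
apnear [-0.1676  0.0437]
c1 [-0.0849 -0.0295]
c2 [-0.166  -0.0297]
c3 [-0.1637  0.0353]
c4 [-0.0863  0.0355]
crate [ 0.56857463 -0.0794667   0.05      ]
-0.25 [ 0.57446016 -0.20411859]
-0.2 [ 0.57327161 -0.15413271]
-0.17 [ 0.57255848 -0.12414119]
-0.04 [0.56946826 0.00582208]
0.04 [0.56756659 0.08579947]
0.093 [0.56630673 0.13878449]
```

The measurements agree with the given sizes: the stand points along 91.4°, the crate's back face is at y≈-0.12, and it is within 3 mm of the centre line. Next I move behind the crate with tool y across the push.

Call:
{"name": "move_arm", "arguments": {"slide": [[0.056, -0.13, 0], [0.111, -0.26, 0], [0.166, -0.39, 0], [0.222, -0.52, 0], [0.277, -0.648, 0]], "yaw": [-0.0186, -0.037, -0.0557, -0.074, -0.0928], "fingers": 0.6}}

```text
t: 0.6
ee_pos: [0.3251, 0.4071, 0.2222]
ee_rot: [-1.04, -2.964, 0.001]
contact_force: [0.4, 0.2, -0.3]
grip_width: 0.0546
grasp_force: 0.0
```

Call:
{"name": "move_arm", "arguments": {"slide": [[0.056, -0.13, 0], [0.111, -0.26, 0], [0.166, -0.39, 0], [0.222, -0.52, 0], [0.277, -0.648, 0]], "yaw": [-0.0186, -0.037, -0.0557, -0.074, -0.0928]}}

```text
t: 1.1
ee_pos: [0.408, 0.2127, 0.2224]
ee_rot: [-1.459, -2.782, 0.0]
contact_force: [0.8, 0.4, 1.1]
grip_width: 0.0197
grasp_force: 0.0
```

Call:
{"name": "move_arm", "arguments": {"slide": [[0.056, -0.13, 0], [0.111, -0.26, 0], [0.166, -0.39, 0], [0.222, -0.52, 0], [0.277, -0.648, 0]], "yaw": [-0.0186, -0.037, -0.0557, -0.074, -0.0928]}}

```text
t: 1.6
ee_pos: [0.4911, 0.0185, 0.2225]
ee_rot: [-1.848, -2.54, -0.0]
contact_force: [0.7, -0.4, -1.5]
grip_width: 0.0173
grasp_force: 0.0
```

Call:
{"name": "move_arm", "arguments": {"slide": [[0.056, -0.13, 0], [0.111, -0.26, 0], [0.166, -0.39, 0], [0.222, -0.52, 0], [0.277, -0.648, 0]], "yaw": [-0.0186, -0.037, -0.0557, -0.074, -0.0928]}}

```text
t: 2.1
ee_pos: [0.5743, -0.1756, 0.2223]
ee_rot: [-2.197, -2.245, -0.0]
contact_force: [-0.1, 0.1, 0.3]
grip_width: 0.0174
grasp_force: 0.0
```

Run:
```python
from station import robot
import cv2,pickle,numpy as np
s=robot.state();f=robot.grab_frame("wrist");f['s']=s
pickle.dump(f,open('wrist.pkl','wb'));cv2.imwrite('pics/w1.png',f['image'][:,:,::-1]);print(s['ee_pos'],np.round(f['hand_eye'],3))
```

```text
[ 0.57431132 -0.17557063  0.22231818] [[-0.001 -0.961 -0.277  0.076]
 [ 1.    -0.001 -0.     0.001]
 [-0.    -0.277  0.961 -0.162]
 [ 0.     0.     0.     1.   ]]
```

View pics/w1.png

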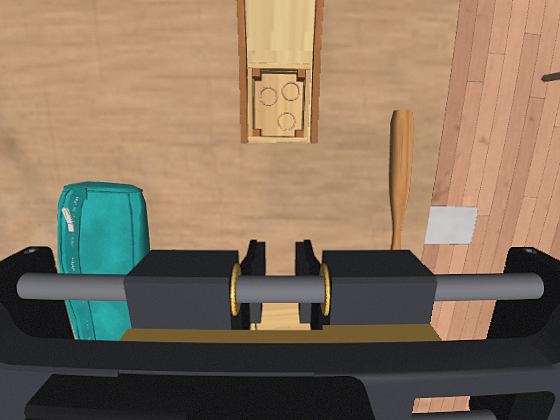

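The wrist view shows the crate's back top edge at row ~142 (cols 247–311). The apron end is between the rails at cols 241 and 319, and the fingers are low in the centre, clear of everything.

Run:
```python
from h import *;import pickle
f=pickle.load(open('wrist.pkl','rb'));W=np.eye(4);W[:3,:3]=cv2.Rodrigues(np.array(f['s']['ee_rot']))[0];W[:3,3]=f['s']['ee_pos'];T=W@f['hand_eye']
for px,z in(((247,141),.05),((311,141),.05),((248,66),.05),((310,66),.05),((242,143),.02),((318,143),.02)):print(px,np.round(cast(f,px,z,T),4))
```

```text
(247, 141) [ 0.5375 -0.1192  0.05  ]
(311, 141) [ 0.6078 -0.1177  0.05  ]
(248, 66) [ 0.539  -0.0425  0.05  ]
(310, 66) [ 0.6032 -0.0412  0.05  ]
(242, 143) [ 0.5283 -0.1234  0.02  ]
(318, 143) [ 0.6194 -0.1215  0.02  ]
```

Call:
{"name": "move_arm", "arguments": {"slide": [[-0.007, 0.03, -0.14], [-0.007, 0.05, -0.28], [-0.007, 0.05, -0.42], [-0.007, 0.05, -0.55], [-0.007, 0.05, -0.65]], "yaw": [0, 0, 0, 0, 0]}}

```text
t: 2.65
ee_pos: [0.5702, -0.1583, 0.0247]
ee_rot: [-2.192, -2.246, 0.003]
contact_force: [0.7, -0.0, 1.4]
grip_width: 0.0171
grasp_force: 0.0
```

Call:
{"name": "move_arm", "arguments": {"slide": [[0, 0.02, 0], [0, 0.04, 0], [0, 0.06, 0], [0, 0.08, 0], [0, 0.1, 0]], "yaw": [0, 0, 0, 0, 0]}}

```text
t: 3.15
ee_pos: [0.5732, -0.1287, 0.0293]
ee_rot: [2.192, 2.247, 0.003]
contact_force: [0.2, -0.4, 0.3]
grip_width: 0.0176
grasp_force: 0.8
```

Call:
{"name": "move_arm", "arguments": {"slide": [[0, 0.025, 0], [-0.001, 0.05, 0], [-0.002, 0.075, 0], [-0.003, 0.1, 0], [-0.003, 0.125, 0]], "yaw": [0, 0, 0, 0, 0]}}

```text
t: 3.65
ee_pos: [0.5711, -0.0919, 0.0279]
ee_rot: [2.195, 2.247, -0.001]
contact_force: [-0.3, -4.6, 2.7]
grip_width: 0.0176
grasp_force: 1.9
```

Call:
{"name": "move_arm", "arguments": {"slide": [[0, 0.025, 0.002], [-0.001, 0.05, 0.004], [-0.002, 0.075, 0.007], [-0.003, 0.1, 0.01], [-0.003, 0.125, 0.013]], "yaw": [0, 0, 0, 0, 0]}}

```text
t: 4.15
ee_pos: [0.5698, -0.0532, 0.0313]
ee_rot: [-2.194, -2.248, 0.001]
contact_force: [-1.1, -3.0, -0.8]
grip_width: 0.0169
grasp_force: 1.0
```

Call:
{"name": "move_arm", "arguments": {"slide": [[0, 0.025, 0.005], [-0.001, 0.05, 0.01], [-0.002, 0.075, 0.014], [-0.003, 0.1, 0.019], [-0.003, 0.125, 0.023]], "yaw": [0, 0, 0, 0, 0]}}

```text
t: 4.65
ee_pos: [0.5692, -0.016, 0.0385]
ee_rot: [2.195, 2.248, 0.0]
contact_force: [-0.4, -2.0, -1.0]
grip_width: 0.0174
grasp_force: 1.0
```

Run:
```python
from station import robot
import cv2,numpy as np
a=robot.grab_frame("scene")['image'][110:260,180:340];b=robot.grab_frame("top")['image'][130:230,140:300]
a=cv2.resize(a,(480,450),interpolation=2);b=cv2.resize(b,(480,300),interpolation=2)
cv2.imwrite('pics/p2.png',cv2.resize(np.vstack([a[:300],b]),(480,600))[:,:,::-1])
```

```text
(no output)
```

View pics/p2.png

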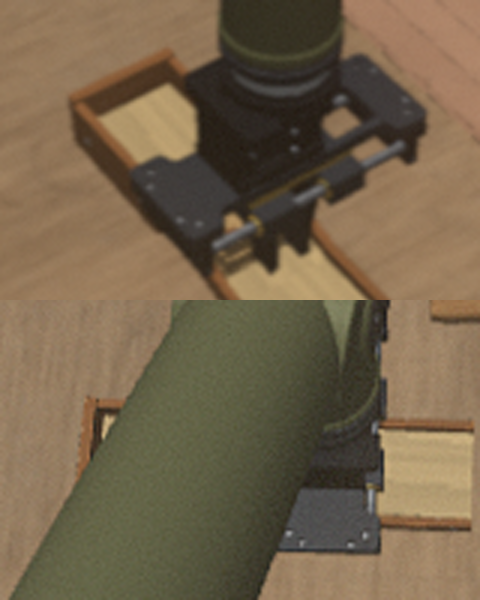

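The crate is hidden mostly under the gripper, but its back corner shows at (235,245), between the rails and against the fingers. I continue up the slope.

Call:
{"name": "move_arm", "arguments": {"slide": [[0, 0.025, 0.006], [-0.001, 0.05, 0.012], [-0.002, 0.075, 0.018], [-0.003, 0.1, 0.024], [-0.003, 0.125, 0.03]], "yaw": [0, 0, 0, 0, 0]}}

```text
t: 5.25
ee_pos: [0.5685, 0.021, 0.0478]
ee_rot: [2.194, 2.247, -0.0]
contact_force: [-0.0, -4.3, 1.4]
grip_width: 0.0174
grasp_force: 1.9
```

Call:
{"name": "move_arm", "arguments": {"slide": [[0, 0.025, 0.006], [-0.001, 0.05, 0.012], [-0.002, 0.075, 0.018], [-0.003, 0.1, 0.024], [-0.003, 0.125, 0.027]], "yaw": [0, 0, 0, 0, 0]}}

```text
t: 5.75
ee_pos: [0.5671, 0.0598, 0.0554]
ee_rot: [-2.193, -2.248, -0.0]
contact_force: [-0.0, -0.4, -0.6]
grip_width: 0.0173
grasp_force: 0.5
```

Run:
```python
from station import robot
import cv2,numpy as np
a=robot.grab_frame("scene")['image'][90:260,180:340];b=robot.grab_frame("wrist")['image']
a=cv2.resize(a,(400,425),interpolation=2);b=cv2.resize(b,(400,300))[:175]
cv2.imwrite('pics/p3.png',np.vstack([a,b])[:,:,::-1])
```

```text
(no output)
```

View pics/p3.png

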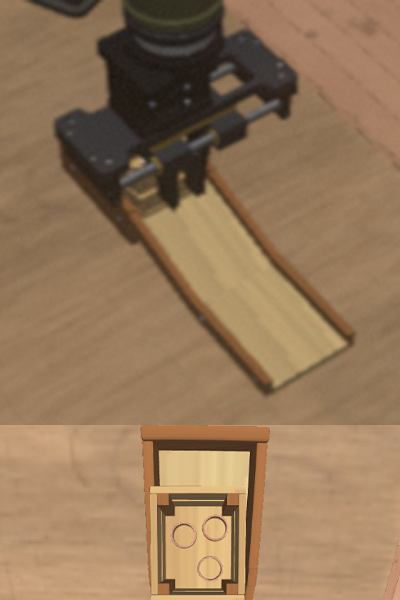

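The wrist view shows the crate straight in the channel with its front over the seat. The last push is about 30 mm, done slowly.

Call:
{"name": "move_arm", "arguments": {"slide": [[0, 0.02, -0.005], [-0.001, 0.04, -0.01], [-0.001, 0.06, -0.012], [-0.002, 0.08, -0.012], [-0.002, 0.095, -0.012]], "yaw": [0, 0, 0, 0, 0]}}

```text
t: 6.35
ee_pos: [0.5664, 0.0876, 0.0516]
ee_rot: [-2.194, -2.248, 0.001]
contact_force: [-0.3, -3.4, -0.9]
grip_width: 0.0175
grasp_force: 0.8
```

Run:
```python
from station import robot
import cv2,numpy as np
a=robot.grab_frame("scene")['image'][90:260,180:340];b=robot.grab_frame("wrist")['image']
a=cv2.resize(a,(400,425),interpolation=2)[:250];b=cv2.resize(b,(400,300))
cv2.imwrite('pics/p4.png',np.vstack([a,b])[:,:,::-1])
```

```text
(no output)
```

View pics/p4.png

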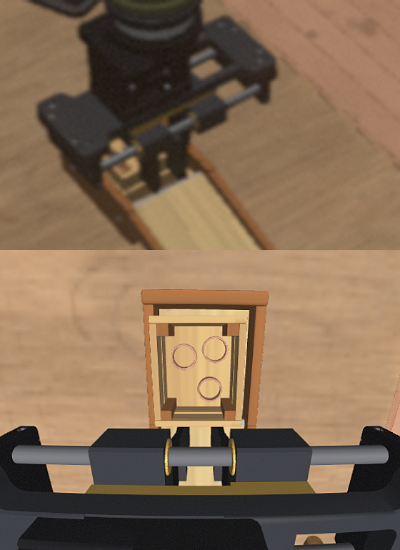

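Close to the drop: the lip is just behind the crate's back edge at (240,423). I push a few mm more, then back off and check.

Call:
{"name": "move_arm", "arguments": {"slide": [[0, 0.007, -0.01], [0, 0.015, -0.015], [0, 0.015, -0.015]], "yaw": [0, 0, 0]}}

```text
t: 6.75
ee_pos: [0.5669, 0.0911, 0.0472]
ee_rot: [2.195, 2.247, -0.0]
contact_force: [0.7, -1.6, -1.2]
grip_width: 0.0173
grasp_force: 0.6
```

Call:
{"name": "move_arm", "arguments": {"slide": [[0, -0.05, 0.01], [0, -0.15, 0.1], [0, -0.25, 0.25], [0, -0.4, 0.4], [0, -0.5, 0.5]], "yaw": [0, 0, 0, 0, 0]}}

```text
t: 7.25
ee_pos: [0.5664, -0.0535, 0.1921]
ee_rot: [-2.195, -2.248, -0.002]
contact_force: [1.0, -0.8, -0.4]
grip_width: 0.0171
grasp_force: 0.0
```

Run:
```python
from station import robot
import cv2,numpy as np,pickle
s=robot.state();f=robot.grab_frame("wrist");f['s']=s;pickle.dump(f,open('w5.pkl','wb'))
a=robot.grab_frame("scene")['image'][90:260,180:340]
a=cv2.resize(a,(320,340),interpolation=2)[:220];b=f['image'][:300]
c=np.zeros((520,560,3),np.uint8);c[:300]=b;c[300:,:320]=a
cv2.imwrite('pics/p5.png',c[:,:,::-1])
```

```text
(no output)
```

View pics/p5.png

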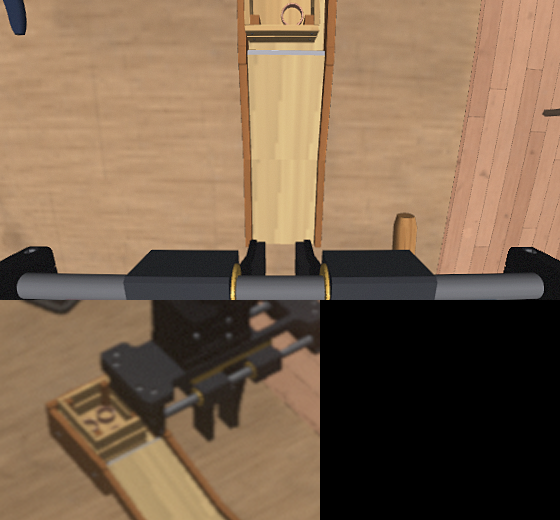

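The crate looks seated behind the lip. I'll move the arm clear for an unobstructed check.

Call:
{"name": "move_arm", "arguments": {"slide": [[0, -0.15, 0.1], [0, -0.3, 0.2], [0, -0.45, 0.25], [0, -0.6, 0.25], [0, -0.7, 0.25]], "yaw": [0, 0, 0, 0, 0]}}

```text
t: 7.85
ee_pos: [0.5655, -0.2665, 0.2661]
ee_rot: [2.198, 2.242, -0.001]
contact_force: [1.0, -0.2, 0.9]
grip_width: 0.0177
grasp_force: 0.0
```

Run:
```python
from station import robot
import cv2,numpy as np,pickle
F={n:robot.grab_frame(n) for n in('top','scene')};pickle.dump(F,open('fin.pkl','wb'))
b=cv2.resize(F['top']['image'][155:215,155:255],None,fx=6,fy=6,interpolation=2)
a=cv2.resize(F['scene']['image'][120:195,195:295],None,fx=6,fy=6,interpolation=2)[:240]
cv2.imwrite('pics/p6.png',np.vstack([b[:300],a])[:,:,::-1])
```

```text
(no output)
```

View pics/p6.png

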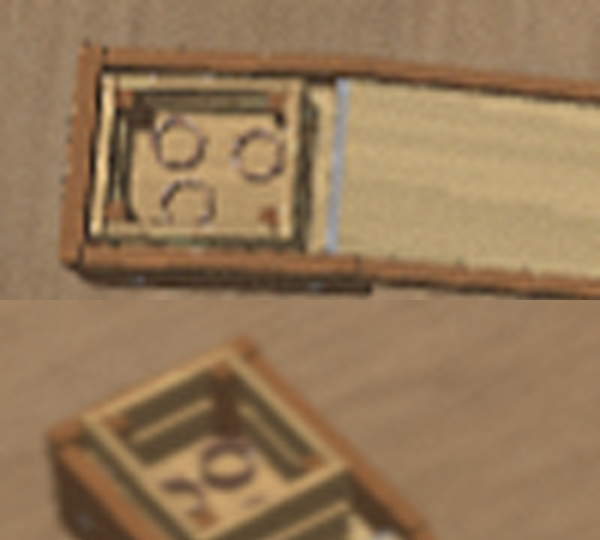

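The seat floor is visible between the crate's back wall and the lip (cols 312–335), so the back edge is down. I'll compute the crate centre as a check.

Run:
```python
from h import *;import pickle
f=pickle.load(open('fin.pkl','rb'))['top']
O=np.array([.5685,.0458]);a=np.radians(91.36);d=np.array([np.cos(a),np.sin(a)]);n=np.array([-d[1],d[0]])
P=[cast(f,((u+.5)/6-.5+155,(v+.5)/6-.5+155),.064)[:2]-O for u,v in((108,75),(305,80),(293,238),(92,238))]
for p in P+[np.mean(P,axis=0)]:print(np.round([p@d,p@n],4))
```

```text
[ 0.134  -0.0285]
[ 0.0543 -0.0283]
[0.0546 0.0369]
[0.1345 0.039 ]
[0.0944 0.0048]
```

Length 80 mm, centre at x=94 mm, y≈5 mm, consistent with seated and level. I'm handing in.

```bash
python3 -c "
from station import robot
print(robot.job_done())"
```

```text
the job is handed in; nothing more can be done
None
```

I pushed the crate up the ramp and over the lip; it measures about 94 mm along the stand and 5 mm off its centre line, down in the seat. The arm is clear, it never went near the flat crate, and the job is handed in (no verdict was returned).

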